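Start the pottery wheel at full speed

TASK

Start the pottery wheel at full speed: press the large round power button fully in and let it out again, then with the fingertips push the speed lever from off, past the slow notch, to the fast notch at the end of its travel, and leave it resting there. Only push the lever, gently: do not pinch it or ram it against its stop. Do not press the small button, and do not lift or disturb the bowl, the jar or anything else standing about.

Things in the scene. Friction and masses are not known exactly. Their poses are not given: they have to be found in the camera images.
- wheel: table-top pottery wheel, a fixed white box 240 mm (its x) by 340 mm (its y), flat deck 90 mm above the table; origin at the centre of its underside; z up. The round aluminium wheel head (150 mm across, top at 112 mm, does not turn) is centred at x 0, y +75 mm; the controls are on the -y half of the deck.
- lever (a joint): speed lever, angle in rad about the vertical at lever_pivot, counter-clockwise from above. 0 = off, 0.6 = first notch (slow), 1.2 = second notch (fast); hard stops at -0.04 and 1.28. A detent resists with up to about 5 N at the knob when leaving a notch; from about 0.35 rad past a notch it pulls the lever on to the next one and holds it there; let go earlier, it falls back.
- lever_knob (a point): middle of the lever's upright black knob: a cylinder 18 mm in diameter, from 16 to 55 mm above the deck (this point is 36 mm above the deck), 75 mm from the pivot axis. It is carried by a flat steel arm 11 mm wide whose top is 13 mm above the deck. Its frame turns with the lever.
- lever_pivot (a point): the lever's vertical pivot axis, at deck height (90 mm above the table), at x +10, y -75 mm on the wheel; axes those of the wheel. At joint value 0.6 the arm points from here along the wheel's -y; at 0 it is turned 0.6 rad from that towards -x, at 1.2 0.6 rad towards +x, so the knob is pushed towards the wheel's +x.
- power (a joint): travel in m of the large power button: 0 = out, 0.006 = fully in; springs back out; about 5 N when fully in.
- power_top (a point): centre of the top face of the power button, the larger of the two round grey buttons on the deck (36 mm across, in a 52 mm collar 12 mm high), on the robot's side of the lever; pressed straight down. The top face stands about 22 mm above the deck.
- small (a joint): travel in m of the small round button (20 mm across) on the deck beyond the lever's pivot, at x +90, y -62 mm on the wheel; not to be pressed (0 = out, 0.006 = in).
- bowl: white ceramic bowl, 100 mm across, 42 mm tall, standing on the wheel head; loose, origin at the centre of its underside; to be left alone
- jar: small blue jar with wooden stopper, 32 mm across, 38 mm tall, standing on the wheel's deck between the large button and the wheel head; loose, origin at the centre of its underside; to be left alone
- pot: terracotta pot, 90 mm across, 100 mm tall, on the table to the lever's side of the wheel; loose, origin at the centre of its underside; to be left alone
- cup: white plastic cup, 72 mm across, 85 mm tall, on the table at the other side of the wheel; loose, origin at the centre of its underside; to be left alone
- board: round wooden board with small tiles, 140 mm across, 20 mm tall, on the table beyond the wheel; loose, origin at the centre of its underside; to be left alone
- toolblock: dark metal block 50 x 80 x 35 mm with short steel punches standing in it (79 mm tall in all), on the table beyond the wheel; loose, origin at the centre of its underside; to be left alone
- cuff1: arched white ceramic bracelet, 65 x 34 mm, 37 mm tall, on the table on the robot's side of the wheel; loose, origin at the centre of its underside; to be left alone
- cuff2: arched amber ceramic bracelet, 65 x 34 mm, 37 mm tall, on the table on the robot's side of the wheel; loose, origin at the centre of its underside; to be left alone

How it is judged (in metres and radians):
On the way, in this order (a step that is already met when the one before it is completed fails the run):
1. the power button is pressed fully in, the lever still off (value of joint power above 0.0045 m and value of joint lever below 0.25 rad), for 0.05 s.
2. the power button is let out again, the lever still off (value of joint power below 0.0015 m and value of joint lever below 0.25 rad), for 0.05 s.
3. the lever has been pushed past the slow notch to the fast notch (value of joint lever between 1.1 and 1.3 rad and velocity of joint lever between -0.1 and 0.1 rad/s), for 0.2 s.
At the end, for the whole second after the job is handed in: The lever rests in the fast notch (1.1 to 1.3 rad), both buttons are out, and every loose thing is within 30 mm (bowl and jar 15 mm) of where it started (all of step 3 and value of joint each of power, small below 0.0015 m and not (distance of bowl from where it was at the start of the episode above 0.015 m) and not (distance of jar from where it was at the start of the episode above 0.015 m) and not (distance of pot from where it was at the start of the episode above 0.03 m) and not (distance of cup from where it was at the start of the episode above 0.03 m) and not (distance of board from where it was at the start of the episode above 0.03 m) and not (distance of toolblock from where it was at the start of the episode above 0.03 m) and not (distance of cuff1 from where it was at the start of the episode above 0.03 m) and not (distance of cuff2 from where it was at the start of the episode above 0.03 m)); the robot touches nothing.
It fails at once if the lever is pinched or rammed (over 28 N between fingers and lever) (contact force between the fingers and lever above 28 N).
It fails at once if the small button is pressed (value of joint small above 0.003 m).
It fails at once if a bystander is moved, lifted or knocked (distance of any of bowl, jar from where it was at the start of the episode above 0.015 m or distance of any of pot, cup, board, toolblock, cuff1, cuff2 from where it was at the start of the episode above 0.03 m).
It also fails if it takes over 38 s, if anything falls off the work surface, if the arm or the gripper's body presses on something with over 40 N, if the wrist force passes 120 N, or if a joint passes its speed limit or range.

ROBOT

A 6-joint arm with a two-finger parallel gripper is mounted at the origin on the work surface. World frame = base frame: x ahead of the robot, y to its left, z up, the work surface at z = 0. Lengths are in mm, angles in degrees, forces in N, time in s.
With the tool pointing down it reaches from about 350 to 850 mm from the base axis. Payload 8.1 kg.
Tool frame: the origin (TCP) lies at the very end of the fingers, on their centre line; the grasp point (between the pads) lies grip_depth behind it (grip_depth is the distance from the TCP to the grasp point, in mm); z points along the fingers, y is the direction in which the jaws open and shut (so a half turn about z gives the same grasp; the last joint's range is limited). The gripper opens to 85 mm and grips with 20 to 120 N. Pads are 22 mm wide; open, the fingers measure 114 mm over their backs; the gripper's body (76 mm by 85 mm) begins 54 mm behind the grasp point. The pads swing forward as they close: fully open they stand 13 mm farther back than shut.
Start: joints at [-71.127, 7.471, 85.268, -0, 87.261, -4.893], TCP at [241.824, -549.114, 231.292] pointing down, gripper open.
Joint ranges: [-169.43, 169.43], [-51.17, 129.36], [1.28, 143.12], [-76.62, 256.62], [0, 156.53], [-152.29, 152.29]. Speed limits (degrees/s): [136.94, 136.94, 159.86, 180, 180, 180].

INTERFACE

Orientations are given as [roll, pitch, yaw] about the fixed x, y, z axes, in that order (R = Rz(yaw) Ry(pitch) Rx(roll)).
In Python, from bench import * gives the robot as it stands.
- The arm moves only by the tool step_arm, never from a script. Its argument "plan" is a list of rows, each an object of numbers: "grip": the finger opening in cm, from 0 to 8.54; "tx", "ty", "tz": the shift along the tool's x, y, z in cm; "ax", "ay", "az": the turn, a rotation vector about the tool's x, y, z in degrees. In form: [{"grip": .., "tx": .., "ty": .., "tz": .., "ax": .., "ay": .., "az": ..}, ...]. A call has 1 to 8 rows; each row shifts and turns the commanded pose from where the row before left it, along the tool's axes as they then stand; what a row does not reach is not made up. A row lasts 1/12 s, in which the tool goes at most 41.7 mm and 7.16 degrees, less where a joint would pass 70% of its speed; a pose out of reach is approached as far as the arm can. A call with a gripper value outside its range is refused whole. The fingers move at their own pace and stop on an object; "newtons" is the grip in N (left out, the last holds). Time passes only in rows, so rows that do not move let the fingers close. It gives the time, the measured TCP pose, the force and the opening at its end, in the units of the state.
- sense(): the state, without advancing time (a new reading comes with each control period).
- snapshot(name): name is "side" or "top" or "wrist"; returns the picture (384x512x3 uint8, red, green, blue); there is no depth.
- camera_model(name): a dict with "intrinsics" (3x3 intrinsics, pixels), "pose" (4x4, takes a point from camera to world coordinates); the wrist camera has in their place "T_tool_cam" (4x4, takes a point from camera to tool coordinates, whose origin is the TCP and whose axes are the flange's). Camera axes: x right, y down, z forward; pixel columns grow to the right and rows downward; lengths in mm; the calibration is good to about 2 mm. A picture is of the moment at which its call begins: read the wrist's pose just before it. camera_model takes no time and is no camera call.
- hand_in(): hands the job in, once; it reports no verdict.
The state is a dict: "time": time; "joint_pos": joint angles; "qd": joint speeds; "joint_efforts": joint torques, N m; "tool_pos": TCP position; "tcp_rot": TCP orientation; "ft_force": force on the tool from outside, world axes, zero at the start; "wrist_torque": the same for the moment, N m; "finger_gap": finger opening in mm.
Only numpy, scipy, OpenCV 4.12 (cv2) and the standard library are available. Lean on these libraries where they do the work, as an engineer would, in place of code of your own. Each camera call takes 0.05 s, during which the arm holds its last target.

## Working session

There is one attempt and no reset: what is moved stays moved. The work goes in short steps, Python scripts to look and compute and a tool call to move; the robot and the scene stay as the last step left them, time stands still between calls to the robot, and variables do not carry over. Pictures are saved under pics/ and viewed, and the job is handed in when it is done.

Besides the shell and the picture viewer there is one more tool, called after "Call:" as a command line: name --argument value ..., lists and objects as JSON in quotes. step_arm: Moves the arm, as the interface text tells. Its arguments: {"type":"object","properties":{"plan":{"type":"array","items":{"type":"object","properties":{"grip":{"type":"number"},"tx":{"type":"number"},"ty":{"type":"number"},"tz":{"type":"number"},"ax":{"type":"number"},"ay":{"type":"number"},"az":{"type":"number"}}}},"newtons":{"type":"number"}},"required":["plan"]}

```bash
mkdir -p pics; ls; python3 - <<'E'
from bench import *
import cv2
s=sense();print(s)
for n in("top","side"):
    p=snapshot(n);cv2.imwrite(f"pics/{n}0.png",cv2.cvtColor(p,cv2.COLOR_RGB2BGR))
    m=camera_model(n);print(n,m)
print(camera_model("wrist"))
E
```

```text
pics
{'time': 0.0, 'joint_pos': array([-7.11265303e+01,  7.51537032e+00,  8.53299041e+01, -4.77266962e-05,
        8.72607611e+01, -4.89233486e+00]), 'qd': array([-0.08352817, -0.01211701,  0.02030197, -0.02359027,  0.0837727 ,
       -0.04333482]), 'joint_efforts': array([-7.75539520e-04, -5.69400537e+01, -5.00543904e+01, -3.75696545e-04,
        1.49406429e-02, -2.41314126e-05]), 'tool_pos': array([ 241.64829888, -548.58668527,  230.23570255]), 'tcp_rot': array([-1.79894347e+02, -8.99559884e-03,  2.37657986e+01]), 'ft_force': array([-0.03627513, -0.1462248 ,  0.02334228]), 'wrist_torque': array([-0.02075969,  0.0017188 ,  0.00381449]), 'finger_gap': 85.5554066190205}
top {'intrinsics': array([[411.33953052,   0.        , 253.83132963],
       [  0.        , 411.33953052, 197.46637016],
       [  0.        ,   0.        ,   1.        ]]), 'pose': array([[-1.19601624e-02, -9.93687657e-01,  1.11542796e-01,
         4.70914623e+02],
       [-9.99896846e-01,  1.27723782e-02,  6.56990781e-03,
         1.09793481e+02],
       [-7.95310307e-03, -1.11452713e-01, -9.93737914e-01,
         1.
[... 452 characters left out ...]
],
       [ 1.54430158e-02, -6.65459975e-01, -7.46273766e-01,
         7.90224205e+02],
       [ 0.00000000e+00,  0.00000000e+00,  0.00000000e+00,
         1.00000000e+00]])}
{'intrinsics': array([[328.70432391,   0.        , 254.06745436],
       [  0.        , 328.70432391, 199.36560674],
       [  0.        ,   0.        ,   1.        ]]), 'T_tool_cam': array([[ 1.01544067e-03, -9.44918010e-01, -3.27305552e-01,
         8.53113357e+01],
       [ 9.99999481e-01,  9.84826072e-04,  2.59269214e-04,
         8.03534753e-01],
       [ 7.73508912e-05, -3.27305645e-01,  9.44918520e-01,
        -1.41783074e+02],
       [ 0.00000000e+00,  0.00000000e+00,  0.00000000e+00,
         1.00000000e+00]])}
```

View pics/top0.png

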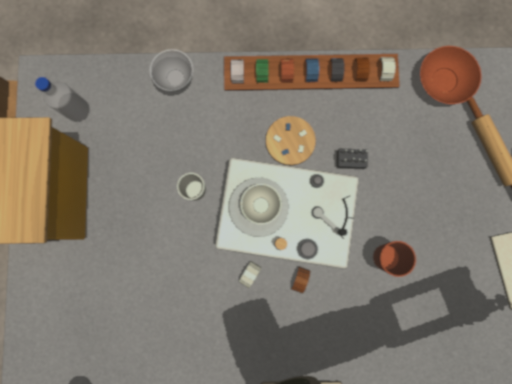

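View pics/side0.png

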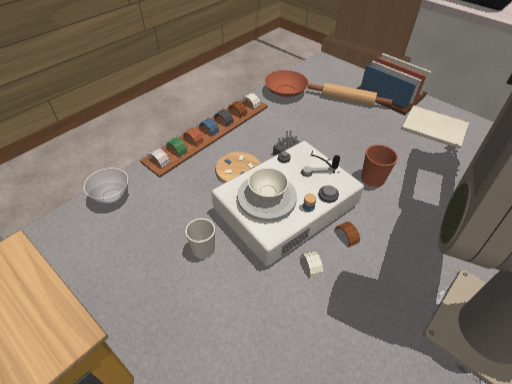

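The top view shows the wheel deck with corners near (231,160), (357,178), (347,266) and (218,248). The power button is at (307,248), the pivot at (318,212), the knob at (342,232), the small button at (317,181) and the jar at (280,243). Next I'll measure these.

```bash
cat > h.py <<'E'
import numpy as np,cv2
from bench import *
def ray(name,uv,z,T=None):
    m=camera_model(name);K=m["intrinsics"];P=m["pose"] if T is None else T
    d=P[:3,:3]@np.linalg.inv(K)@np.array([uv[0],uv[1],1.]);o=P[:3,3]
    return o+d*(z-o[2])/d[2]
def proj(name,X):
    m=camera_model(name);P=np.linalg.inv(m["pose"]);c=P[:3,:3]@X+P[:3,3];u=m["intrinsics"]@c;return u[:2]/u[2]
E
python3 - <<'E'
from h import *
p=cv2.imread("pics/top0.png")
hsv=cv2.cvtColor(p,cv2.COLOR_BGR2HSV)
m=((hsv[...,2]>185)&(hsv[...,1]<50)).astype(np.uint8)
m[:, :200]=0;m[:,380:]=0;m[:140]=0;m[275:]=0
m=cv2.morphologyEx(m,cv2.MORPH_OPEN,np.ones((3,3)))
c=max(cv2.findContours(m,0,2)[0],key=cv2.contourArea)
h=cv2.convexHull(c)
r=cv2.minAreaRect(h);b=cv2.boxPoints(r)
w=np.array([ray("top",q,90) for q in b]);print(b,w.round(1));print([np.linalg.norm(w[i]-w[i-1]).round(1) for i in range(4)])
c=w.mean(0);
# long edge dir ~ +y
e=[w[i]-w[i-1] for i in range(4)];L=max(e,key=np.linalg.norm);L=L/np.linalg.norm(L);L=L*np.sign(L[1])
Y=L;X=np.array([Y[1],-Y[0],0]);print("c",c,"yaw",np.degrees(np.arctan2(X[1],X[0])))
W=lambda x,y,z:np.array([c[0],c[1],0])+X*x+Y*y+np.array([0,0,z])
pts=dict(pivot=W(10,-75,103),small=W(90,-62,110),head=W(0,75,112),knob0=W(10-75*np.sin(.6),-75-75*np.cos(.6),145))
for n,q in pts.items(): print(n,q.round(1),proj("top",q).round(1),proj("side",q).round(1))
big=cv2.resize(p[150:280,205:370],None,fx=4.5,fy=4.5,interpolation=cv2.INTER_CUBIC)
for q in pts.values():
    u=(proj("top",q)+.5-[205,150])*4.5; cv2.circle(big,tuple(int(v) for v in u),3,(0,0,255),-1)
cv2.imwrite("pics/topz.png",big)
s=cv2.imread("pics/side0.png");o=np.array([200,130]);bg=cv2.resize(s[130:270,200:400],None,fx=4,fy=4,interpolation=cv2.INTER_CUBIC)
for q in pts.values():
    u=(proj("side",q)+.5-o)*4; cv2.circle(bg,tuple(int(v) for v in u),3,(0,0,255),-1)
cv2.imwrite("pics/sidez.png",bg)
E
```

```text
[[216.70671 247.01074]
 [230.24052 158.42563]
 [358.82257 178.07013]
 [345.28876 266.65524]] [[ 463.6  212.3   90. ]
 [ 691.4  176.7   90. ]
 [ 635.4 -154.1   90. ]
 [ 410.7 -111.1   90. ]]
[np.float64(327.7), np.float64(230.6), np.float64(335.5), np.float64(228.8)]
c [550.24636897  30.94611965  90.        ] yaw -9.598027687000709
pivot [547.6 -44.7 103. ] [318.  212.3] [307.4 169.1]
small [628.6 -45.2 110. ] [317.7 180. ] [284.7 153.5]
head [562.8 104.9 112. ] [258.6 206.7] [267.4 194.3]
knob0 [495.5 -98.6 145. ] [343.7 232.3] [337.3 156.8]
```

View pics/topz.png

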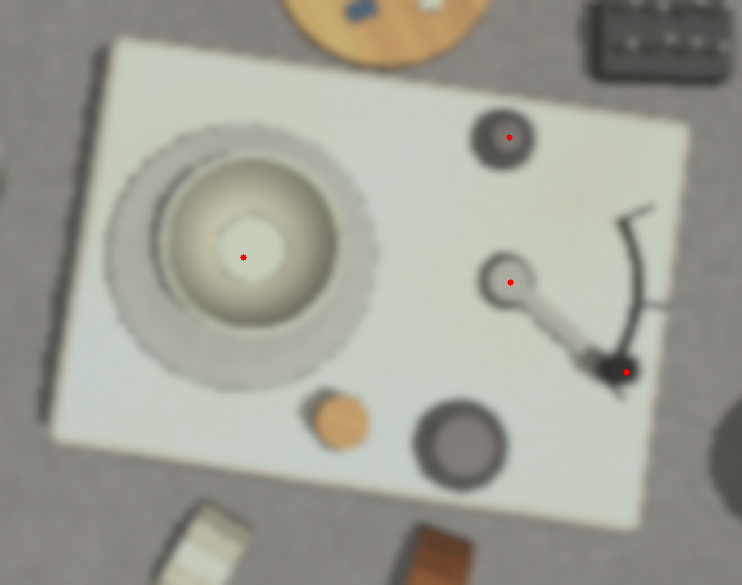

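View pics/sidez.png

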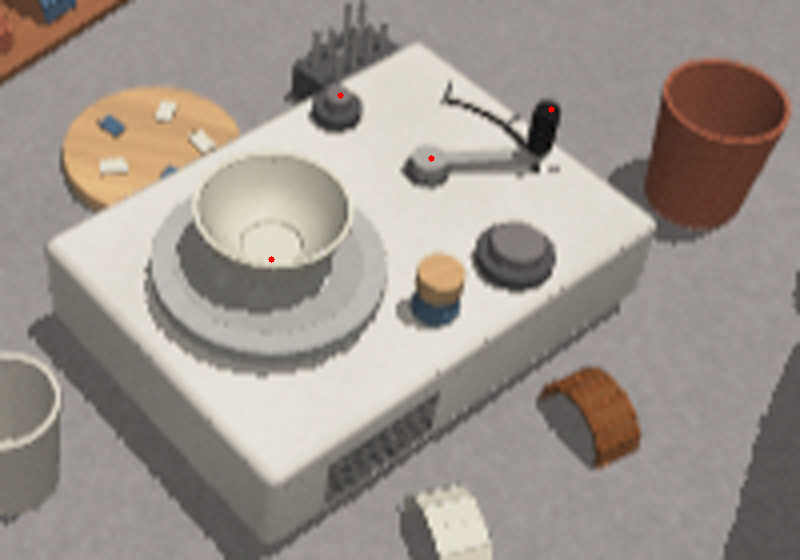

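Zoomed views: the pose model agrees with what's visible to about 3 mm. The power top is at zoom (463,445) from the top and (516,242) from the side, and the knob top at (620,368) and (547,103). Next I'll triangulate both points.

```bash
python3 - <<'E'
from h import *
def tri(a,b):
    Ps=[]
    for n in("top","side"):
        m=camera_model(n);Ps.append(m["intrinsics"]@np.linalg.inv(m["pose"])[:3])
    X=cv2.triangulatePoints(Ps[0],Ps[1],np.array(a,float),np.array(b,float)).ravel();return X[:3]/X[3]
t=lambda u,v:(205+u/4.5-.5,150+v/4.5-.5); s=lambda u,v:(200+u/4-.5,130+v/4-.5)
for n,a,b,z in(("power",(463,445),(516,242),112),("knobtop",(620,368),(548,104),145),("pivot",(505,281),(430,156),106),("jar",(342,422),(440,270),128),("small",(508,135),(338,93),108)):
    print(n,tri(t(*a),s(*b)).round(1),ray("top",t(*a),z).round(1),ray("side",s(*b),z).round(1))
E
```

```text
power [458.  -14.5 109.8] [457.6 -14.5 112. ] [457.7 -12.3 112. ]
knobtop [497.2 -94.3 151.5] [497.9 -95.4 145. ] [ 499.8 -101.5  145. ]
pivot [547.7 -40.9 108.2] [548.2 -41.  106. ] [548.3 -43.2 106. ]
jar [471.4  53.  129.1] [471.   52.7 128. ] [472.4  52.5 128. ]
small [629.8 -43.9 112.7] [630.3 -44.8 108. ] [633.2 -48.  108. ]
```

Both views agree on power at about (458, -14, 112), pivot (548, -42) and knob (497, -97), with yaw about -9.6°. That matches the given geometry, and the lever is in the off position. I'll close the fingers and move above the button.

Call:
step_arm --plan '[{"grip": 0,"tx": 1.0,"ty": -1.0},{"grip": 0,"tx": 2.1,"ty": -2.0},{"grip": 0,"tx": 2.1,"ty": -2.0},{"grip": 0,"tx": 2.1,"ty": -2.0},{"grip": 0,"tx": 2.1,"ty": -2.0},{"grip": 0,"tx": 2.1,"ty": -2.0},{"grip": 0,"tx": 2.1,"ty": -2.0},{"grip": 0,"tx": 2.1,"ty": -2.0}]' --newtons 30

```text
invalid input
```

Call:
step_arm --plan '[{"grip": 0,"tx": 2.1,"ty": -2.0},{"grip": 0,"tx": 2.1,"ty": -2.0},{"grip": 0,"tx": 2.1,"ty": -2.0},{"grip": 0,"tx": 2.1,"ty": -2.0},{"grip": 0,"tx": 2.1,"ty": -2.0},{"grip": 0,"tx": 2.1,"ty": -2.0},{"grip": 0,"tx": 2.1,"ty": -2.0},{"grip": 0,"tx": 2.1,"ty": -2.0}]'

```text
invalid input
```

Call:
step_arm --plan '[{"grip": 0,"tx": 2.1,"ty": -2.0},{"grip": 0,"tx": 2.1,"ty": -2.0},{"grip": 0,"tx": 2.1,"ty": -2.0},{"grip": 0,"tx": 0.4,"ty": -1.2},{"grip": 0},{"grip": 0}]'

```text
invalid input
```

Call:
step_arm --plan '[{"grip": 0,"tx": 1.0,"ty": -1.0,"tz": 0,"ax": 0,"ay": 0,"az": 0},{"grip": 0,"tx": 2.0,"ty": -2.0,"tz": 0,"ax": 0,"ay": 0,"az": 0}]' --newtons 30

```text
time: 0.27
tool_pos: [256.0, -510.5, 230.4]
tcp_rot: [-180.0, 0.0, 23.6]
ft_force: [0.9, -0.3, 0.2]
finger_gap: 63.6
```

Call:
step_arm --plan '[{"grip": 0,"tx": 2.1,"ty": -2.0,"tz": 0,"ax": 0,"ay": 0,"az": 0},{"grip": 0,"tx": 2.1,"ty": -2.0,"tz": 0,"ax": 0,"ay": 0,"az": 0},{"grip": 0,"tx": 2.1,"ty": -2.0,"tz": 0,"ax": 0,"ay": 0,"az": 0},{"grip": 0,"tx": 2.1,"ty": -2.0,"tz": 0,"ax": 0,"ay": 0,"az": 0},{"grip": 0,"tx": 2.1,"ty": -2.0,"tz": 0,"ax": 0,"ay": 0,"az": 0},{"grip": 0,"tx": 2.1,"ty": -2.0,"tz": 0,"ax": 0,"ay": 0,"az": 0},{"grip": 0,"tx": 2.1,"ty": -2.0,"tz": 0,"ax": 0,"ay": 0,"az": 0},{"grip": 0,"tx": 2.1,"ty": -2.0,"tz": 0,"ax": 0,"ay": 0,"az": 0}]'

```text
time: 0.93
tool_pos: [346.5, -293.9, 230.9]
tcp_rot: [-180.0, 0.0, 23.8]
ft_force: [0.5, 0.1, 1.0]
finger_gap: -0.3
```

Call:
step_arm --plan '[{"grip": 0,"tx": 2.1,"ty": -2.0,"tz": 0,"ax": 0,"ay": 0,"az": 0},{"grip": 0,"tx": 2.1,"ty": -2.0,"tz": 0,"ax": 0,"ay": 0,"az": 0},{"grip": 0,"tx": 2.1,"ty": -2.0,"tz": 0,"ax": 0,"ay": 0,"az": 0},{"grip": 0,"tx": 2.1,"ty": -2.0,"tz": 0,"ax": 0,"ay": 0,"az": 0},{"grip": 0,"tx": 2.1,"ty": -2.0,"tz": 0,"ax": 0,"ay": 0,"az": 0},{"grip": 0,"tx": 2.1,"ty": -2.0,"tz": 0,"ax": 0,"ay": 0,"az": 0},{"grip": 0,"tx": 1.0,"ty": -1.5,"tz": 0,"ax": 0,"ay": 0,"az": 0},{"grip": 0,"tx": 0,"ty": 0,"tz": 0,"ax": 0,"ay": 0,"az": 0}]'

```text
time: 1.6
tool_pos: [416.9, -114.0, 230.9]
tcp_rot: [-179.9, -0.0, 24.0]
ft_force: [0.1, -0.1, 0.2]
finger_gap: 0.1
```

Call:
step_arm --plan '[{"grip": 0,"tx": 1.9,"ty": -1.9,"tz": 0,"ax": 0,"ay": 0,"az": 0},{"grip": 0,"tx": 2.0,"ty": -1.9,"tz": 0,"ax": 0,"ay": 0,"az": 0},{"grip": 0,"tx": 2.0,"ty": -1.9,"tz": 0,"ax": 0,"ay": 0,"az": 0},{"grip": 0,"tx": 1.9,"ty": -1.8,"tz": 0,"ax": 0,"ay": 0,"az": 0},{"grip": 0,"tx": 0,"ty": 0,"tz": 2.0,"ax": 0,"ay": 0,"az": 0},{"grip": 0,"tx": 0,"ty": 0,"tz": 2.0,"ax": 0,"ay": 0,"az": 0},{"grip": 0,"tx": 0,"ty": 0,"tz": 2.0,"ax": 0,"ay": 0,"az": 0},{"grip": 0,"tx": 0,"ty": 0,"tz": 0,"ax": 0,"ay": 0,"az": 0}]'

```text
time: 2.27
tool_pos: [454.9, -17.0, 166.7]
tcp_rot: [-179.8, 0.4, 23.8]
ft_force: [-0.6, 0.5, -0.6]
finger_gap: 0.2
```

```bash
python3 - <<'E'
from h import *
from scipy.spatial.transform import Rotation as R
s=sense();print(s["tool_pos"],s["tcp_rot"],s["ft_force"])
p=snapshot("wrist");b=cv2.cvtColor(p,cv2.COLOR_RGB2BGR);cv2.imwrite("pics/w1raw.png",b)
T=np.eye(4);T[:3,:3]=R.from_euler("xyz",s["tcp_rot"],degrees=True).as_matrix();T[:3,3]=s["tool_pos"]
T=T@camera_model("wrist")["T_tool_cam"];np.save("w1.npy",T)
K=camera_model("wrist")["intrinsics"]
for X in((458,-14.3,112),(498,-96,145),(548,-42,106),s["tool_pos"]):
    c=np.linalg.inv(T)@np.r_[X,1];u=K@c[:3];u=u[:2]/u[2];print(u);cv2.circle(b,tuple(int(round(v)) for v in u),2,(0,0,255),-1)
cv2.imwrite("pics/w1.png",cv2.resize(b,None,fx=1.5,fy=1.5))
E
```

```text
[454.86487529 -16.98455399 166.67521931] [-179.79001935    0.36287116   23.77730276] [-0.63298725  0.51701946 -0.59637748]
[251.17821351 218.35801861]
[416.86581236 235.98517464]
[355.56525549 103.18011901]
[252.27957942 268.81599158]
```

View pics/w1.png

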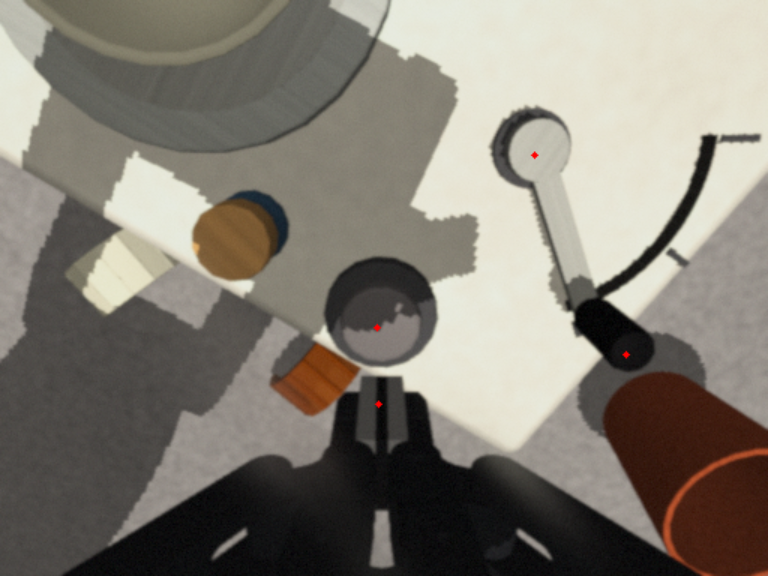

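The wrist view agrees: button top at about (381,325) and knob top at (631,349) in the enlarged image, within about 3 px of the predictions. I'll refine with those, then press.

```bash
python3 - <<'E'
from h import *
T=np.load("w1.npy");m=camera_model("wrist")
for n,u,z in(("pow",(381,325),112),("knob",(631,349),145),("piv",(541,151),106),("jar",(233,240),128)): print(n,ray("wrist",np.array(u)/1.5,z,T).round(1))
s=sense();print(s["tool_pos"])
E
```

```text
pow [459.8 -15.5 112. ]
knob [500.5 -96.8 145. ]
piv [550.5 -44.  106. ]
jar [474.8  51.2 128. ]
[455.72171395 -17.19643154 168.87949875]
```

Call:
step_arm --plan '[{"grip": 0,"tx": 0.4,"ty": 0,"tz": 1.5,"ax": 0,"ay": 0,"az": 0},{"grip": 0,"tx": 0,"ty": 0,"tz": 1.5,"ax": 0,"ay": 0,"az": 0},{"grip": 0,"tx": 0,"ty": 0,"tz": 1.2,"ax": 0,"ay": 0,"az": 0},{"grip": 0,"tx": 0,"ty": 0,"tz": 0.5,"ax": 0,"ay": 0,"az": 0},{"grip": 0,"tx": 0,"ty": 0,"tz": 0,"ax": 0,"ay": 0,"az": 0},{"grip": 0,"tx": 0,"ty": 0,"tz": 0,"ax": 0,"ay": 0,"az": 0}]'

```text
time: 2.82
tool_pos: [461.5, -15.6, 124.9]
tcp_rot: [180.0, -0.0, 23.8]
ft_force: [0.2, 0.1, 0.6]
finger_gap: 0.1
```

Call:
step_arm --plan '[{"grip": 0,"tx": 0,"ty": 0,"tz": 0.3,"ax": 0,"ay": 0,"az": 0},{"grip": 0,"tx": 0,"ty": 0,"tz": 0.3,"ax": 0,"ay": 0,"az": 0},{"grip": 0,"tx": 0,"ty": 0,"tz": 0.2,"ax": 0,"ay": 0,"az": 0},{"grip": 0,"tx": 0,"ty": 0,"tz": 0,"ax": 0,"ay": 0,"az": 0},{"grip": 0,"tx": 0,"ty": 0,"tz": 0,"ax": 0,"ay": 0,"az": 0}]'

```text
time: 3.23
tool_pos: [461.3, -15.3, 116.2]
tcp_rot: [-180.0, 0.0, 23.8]
ft_force: [-1.8, -0.1, 0.1]
finger_gap: 0.0
```

Call:
step_arm --plan '[{"grip": 0,"tx": -0.1,"ty": 0,"tz": 0.3,"ax": 0,"ay": 0,"az": 0},{"grip": 0,"tx": 0,"ty": 0,"tz": 0.3,"ax": 0,"ay": 0,"az": 0},{"grip": 0,"tx": 0,"ty": 0,"tz": 0.2,"ax": 0,"ay": 0,"az": 0},{"grip": 0,"tx": 0,"ty": 0,"tz": 0,"ax": 0,"ay": 0,"az": 0},{"grip": 0,"tx": 0,"ty": 0,"tz": 0,"ax": 0,"ay": 0,"az": 0}]'

```text
time: 3.65
tool_pos: [460.7, -15.9, 108.5]
tcp_rot: [180.0, -0.0, 23.8]
ft_force: [-0.6, -0.9, 3.3]
finger_gap: -0.1
```

Call:
step_arm --plan '[{"grip": 0,"tx": 0,"ty": 0,"tz": 0.1,"ax": 0,"ay": 0,"az": 0},{"grip": 0,"tx": 0,"ty": 0,"tz": 0.1,"ax": 0,"ay": 0,"az": 0},{"grip": 0,"tx": 0,"ty": 0,"tz": 0.1,"ax": 0,"ay": 0,"az": 0},{"grip": 0,"tx": 0,"ty": 0,"tz": 0,"ax": 0,"ay": 0,"az": 0},{"grip": 0,"tx": 0,"ty": 0,"tz": 0,"ax": 0,"ay": 0,"az": 0}]'

```text
time: 4.07
tool_pos: [460.7, -15.9, 106.0]
tcp_rot: [180.0, -0.0, 23.8]
ft_force: [-2.2, -0.3, 9.6]
finger_gap: -0.1
```

Call:
step_arm --plan '[{"grip": 0,"tx": 0,"ty": 0,"tz": 0.1,"ax": 0,"ay": 0,"az": 0},{"grip": 0,"tx": 0,"ty": 0,"tz": 0,"ax": 0,"ay": 0,"az": 0},{"grip": 0,"tx": 0,"ty": 0,"tz": 0,"ax": 0,"ay": 0,"az": 0}]'

```text
time: 4.32
tool_pos: [460.8, -15.9, 105.8]
tcp_rot: [180.0, -0.0, 23.8]
ft_force: [-6.7, -0.7, 16.8]
finger_gap: -0.0
```

The force rose from 9.6 to 16.8 N with almost no further travel, so the button is bottomed out. I'll release it.

Call:
step_arm --plan '[{"grip": 0,"tx": 0,"ty": 0,"tz": -0.5,"ax": 0,"ay": 0,"az": 0},{"grip": 0,"tx": 0,"ty": 0,"tz": -1.0,"ax": 0,"ay": 0,"az": 0},{"grip": 0,"tx": 0,"ty": 0,"tz": -1.5,"ax": 0,"ay": 0,"az": 0},{"grip": 0,"tx": 0,"ty": 0,"tz": -1.5,"ax": 0,"ay": 0,"az": 6},{"grip": 0,"tx": 0,"ty": 0,"tz": 0,"ax": 0,"ay": 0,"az": 7},{"grip": 0,"tx": 0,"ty": 0,"tz": 0,"ax": 0,"ay": 0,"az": 7},{"grip": 0,"tx": 0,"ty": 0,"tz": 0,"ax": 0,"ay": 0,"az": 7},{"grip": 0,"tx": 0,"ty": 0,"tz": 0,"ax": 0,"ay": 0,"az": 7}]'

```text
time: 4.98
tool_pos: [460.0, -15.7, 149.3]
tcp_rot: [-180.0, 0.1, -10.6]
ft_force: [-0.3, -0.1, -0.1]
finger_gap: 0.0
```

Call:
step_arm --plan '[{"grip": 0,"tx": 0,"ty": 0,"tz": 0,"ax": 0,"ay": 0,"az": 7},{"grip": 0,"tx": 0,"ty": 0,"tz": 0,"ax": 0,"ay": 0,"az": 7},{"grip": 0,"tx": 0,"ty": 0,"tz": 0,"ax": 0,"ay": 0,"az": 7},{"grip": 0,"tx": 0,"ty": 0,"tz": 0,"ax": 0,"ay": 0,"az": 7},{"grip": 0,"tx": 0,"ty": 0,"tz": 0,"ax": 0,"ay": 0,"az": 6},{"grip": 0,"tx": 0,"ty": 0,"tz": 0,"ax": 0,"ay": 0,"az": 0},{"grip": 0,"tx": 0,"ty": 0,"tz": 0,"ax": 0,"ay": 0,"az": 0}]'

```text
time: 5.57
tool_pos: [460.1, -15.7, 149.2]
tcp_rot: [180.0, 0.0, -44.0]
ft_force: [0.3, -0.2, 0.7]
finger_gap: 0.0
```

```bash
python3 - <<'E'
from h import *
from scipy.spatial.transform import Rotation as R
s=sense();print(s["tool_pos"],s["tcp_rot"],s["ft_force"],s["joint_pos"])
p=snapshot("wrist");b=cv2.cvtColor(p,cv2.COLOR_RGB2BGR)
T=np.eye(4);T[:3,:3]=R.from_euler("xyz",s["tcp_rot"],degrees=True).as_matrix();T[:3,3]=s["tool_pos"]
T=T@camera_model("wrist")["T_tool_cam"];np.save("w2.npy",T)
K=camera_model("wrist")["intrinsics"]
for X in((459,-15,112),(499,-97,145),(549,-43,106),s["tool_pos"]):
    c=np.linalg.inv(T)@np.r_[X,1];u=K@c[:3];u=u[:2]/u[2];print(u);cv2.circle(b,tuple(int(round(v)) for v in u),2,(0,0,255),-1)
cv2.imwrite("pics/w2.png",cv2.resize(b,None,fx=1.5,fy=1.5))
E
```

```text
[460.12793357 -15.70665041 149.16377989] [ 1.79980047e+02  3.65327770e-02 -4.40390349e+01] [ 0.26669154 -0.16351214  0.69551073] [-8.34412248e+00 -1.15280684e+01  1.12498802e+02  5.20530368e-03
  7.90705784e+01  1.25693917e+02]
[255.0585801  238.42295579]
[329.7294669   88.39589714]
[175.90058718  90.71168435]
[254.70384943 269.24640195]
```

View pics/w2.png

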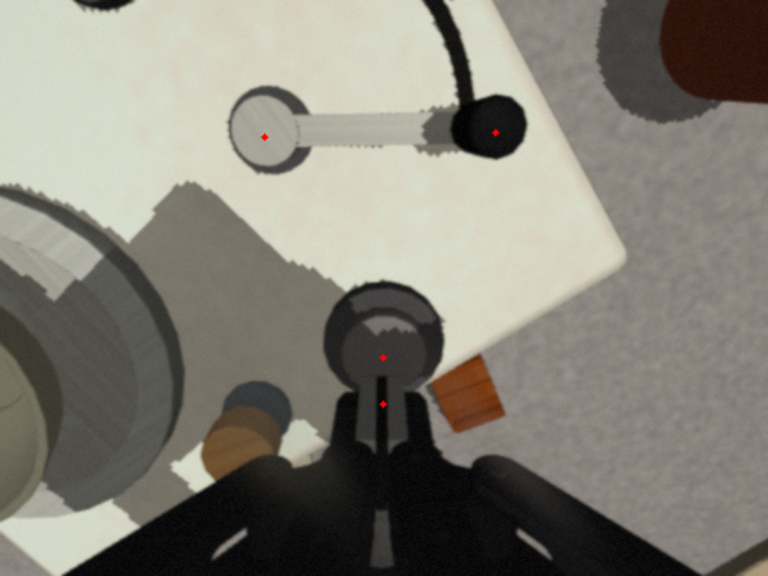

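The lever arm lies perpendicular to tool x, so tool x is the push tangent; knob at (495,126). The button is out and the fingers carry no load. I'll go behind the knob and then down.

Call:
step_arm --plan '[{"grip": 0,"tx": 0.5,"ty": 1.0,"tz": 0,"ax": 0,"ay": 0,"az": 0},{"grip": 0,"tx": 1.5,"ty": 1.1,"tz": 0,"ax": 0,"ay": 0,"az": 0},{"grip": 0,"tx": 1.5,"ty": 1.0,"tz": 0,"ax": 0,"ay": 0,"az": 0},{"grip": 0,"tx": 1.0,"ty": 0,"tz": 1.0,"ax": 0,"ay": 0,"az": 0},{"grip": 0,"tx": 0,"ty": 0,"tz": 1.2,"ax": 0,"ay": 0,"az": 0},{"grip": 0,"tx": 0,"ty": 0,"tz": 1.0,"ax": 0,"ay": 0,"az": 0},{"grip": 0,"tx": 0,"ty": 0,"tz": 0,"ax": 0,"ay": 0,"az": 0},{"grip": 0,"tx": 0,"ty": 0,"tz": 0,"ax": 0,"ay": 0,"az": 0}]'

```text
time: 6.28
tool_pos: [469.6, -68.7, 115.9]
tcp_rot: [179.9, 0.2, -44.2]
ft_force: [0.4, 0.2, 0.5]
finger_gap: -0.1
```

```bash
cat > look.py <<'E'
import sys
from h import *
s=sense();print(s["time"],s["tool_pos"].round(1),s["tcp_rot"].round(1),s["ft_force"].round(1))
b=cv2.cvtColor(snapshot("wrist"),cv2.COLOR_RGB2BGR);cv2.imwrite(f"pics/{sys.argv[1]}w.png",b)
t=cv2.cvtColor(snapshot("side"),cv2.COLOR_RGB2BGR)[110:250,230:400]
t=cv2.resize(t,None,fx=2.5,fy=2.5,interpolation=cv2.INTER_CUBIC)
b=cv2.resize(b,(467,350));cv2.imwrite(f"pics/{sys.argv[1]}.png",cv2.resize(np.hstack([b[:350],t]),(800,314)))
E
python3 look.py a1
```

```text
6.2833 [469.6 -68.7 115.9] [179.9   0.2 -44.2] [0.4 0.2 0.5]
```

View pics/a1.png

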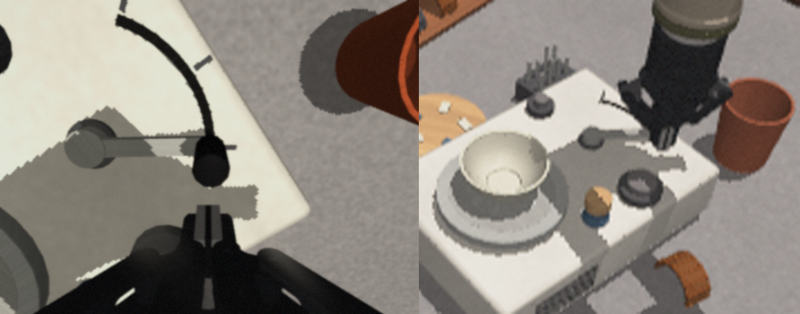

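The fingers are lined up behind the knob, at (210,165) in the wrist half, with about 20 mm of gap. I'll close in until contact.

Call:
step_arm --plan '[{"grip": 0,"tx": 0.7,"ty": 0,"tz": 0,"ax": 0,"ay": 0,"az": 0},{"grip": 0,"tx": 0.6,"ty": 0,"tz": 0,"ax": 0,"ay": 0,"az": 0},{"grip": 0,"tx": 0.4,"ty": 0,"tz": 0,"ax": 0,"ay": 0,"az": 0},{"grip": 0,"tx": 0.2,"ty": 0,"tz": 0,"ax": 0,"ay": 0,"az": 0},{"grip": 0,"tx": 0.2,"ty": 0,"tz": 0,"ax": 0,"ay": 0,"az": 0},{"grip": 0,"tx": 0,"ty": 0,"tz": 0,"ax": 0,"ay": 0,"az": 0}]'

```text
time: 6.88
tool_pos: [486.3, -84.2, 117.3]
tcp_rot: [180.0, 0.0, -44.2]
ft_force: [0.1, -0.1, 0.5]
finger_gap: 0.2
```

Call:
step_arm --plan '[{"grip": 0,"tx": 0.2,"ty": 0,"tz": 0,"ax": 0,"ay": 0,"az": 0},{"grip": 0,"tx": 0.2,"ty": 0,"tz": 0,"ax": 0,"ay": 0,"az": 0},{"grip": 0,"tx": 0,"ty": 0,"tz": 0,"ax": 0,"ay": 0,"az": 0},{"grip": 0,"tx": 0,"ty": 0,"tz": 0,"ax": 0,"ay": 0,"az": 0}]'

```text
time: 7.22
tool_pos: [488.8, -86.9, 117.2]
tcp_rot: [180.0, 0.0, -44.2]
ft_force: [-2.5, 1.2, 1.0]
finger_gap: 0.0
```

Contact at about 2.7 N, directed back along the push direction. Now I'll push along the arc.

Call:
step_arm --plan '[{"grip": 0,"tx": 0.33,"ty": 0.07,"tz": 0,"ax": 0,"ay": 0,"az": -2.5},{"grip": 0,"tx": 0.33,"ty": 0.07,"tz": 0,"ax": 0,"ay": 0,"az": -2.5},{"grip": 0,"tx": 0.33,"ty": 0.07,"tz": 0,"ax": 0,"ay": 0,"az": -2.5},{"grip": 0,"tx": 0.33,"ty": 0.07,"tz": 0,"ax": 0,"ay": 0,"az": -2.5}]'

```text
time: 7.55
tool_pos: [497.0, -96.9, 117.1]
tcp_rot: [-180.0, 0.1, -34.1]
ft_force: [-1.9, 4.6, 0.5]
finger_gap: -0.1
```

Call:
step_arm --plan '[{"grip": 0,"tx": 0.33,"ty": 0.07,"tz": 0,"ax": 0,"ay": 0,"az": -2.5},{"grip": 0,"tx": 0.33,"ty": 0.07,"tz": 0,"ax": 0,"ay": 0,"az": -2.5},{"grip": 0,"tx": 0.33,"ty": 0.07,"tz": 0,"ax": 0,"ay": 0,"az": -2.5},{"grip": 0,"tx": 0.33,"ty": 0.07,"tz": 0,"ax": 0,"ay": 0,"az": -2.5}]'

```text
time: 7.88
tool_pos: [507.6, -106.9, 117.4]
tcp_rot: [-180.0, -0.1, -24.1]
ft_force: [0.1, 0.1, -0.2]
finger_gap: -0.2
```

```bash
python3 look.py a2
```

```text
7.8833 [ 507.6 -106.9  117.4] [-1.80e+02 -1.00e-01 -2.41e+01] [ 0.1  0.1 -0.2]
```

View pics/a2.png

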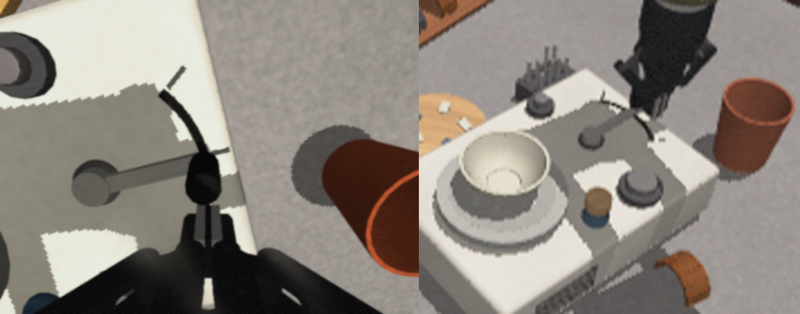

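The lever has snapped ahead to the slow notch and the fingers are still centred behind the knob at (203,185). I'll continue the arc.

Call:
step_arm --plan '[{"grip": 0,"tx": 0.33,"ty": 0.07,"tz": 0,"ax": 0,"ay": 0,"az": -2.5},{"grip": 0,"tx": 0.33,"ty": 0.07,"tz": 0,"ax": 0,"ay": 0,"az": -2.5},{"grip": 0,"tx": 0.33,"ty": 0.07,"tz": 0,"ax": 0,"ay": 0,"az": -2.5},{"grip": 0,"tx": 0.33,"ty": 0.07,"tz": 0,"ax": 0,"ay": 0,"az": -2.5},{"grip": 0,"tx": 0.33,"ty": 0.07,"tz": 0,"ax": 0,"ay": 0,"az": -2.5},{"grip": 0,"tx": 0.33,"ty": 0.07,"tz": 0,"ax": 0,"ay": 0,"az": -2.5}]'

```text
time: 8.48
tool_pos: [524.1, -116.3, 117.1]
tcp_rot: [-180.0, 0.1, -9.2]
ft_force: [-4.5, 3.3, 3.0]
finger_gap: 0.2
```

Call:
step_arm --plan '[{"grip": 0,"tx": 0.33,"ty": 0.07,"tz": 0,"ax": 0,"ay": 0,"az": -2.5},{"grip": 0,"tx": 0.33,"ty": 0.07,"tz": 0,"ax": 0,"ay": 0,"az": -2.5},{"grip": 0,"tx": 0.33,"ty": 0.07,"tz": 0,"ax": 0,"ay": 0,"az": -2.5},{"grip": 0,"tx": 0.33,"ty": 0.07,"tz": 0,"ax": 0,"ay": 0,"az": -2.5}]'

```text
time: 8.82
tool_pos: [536.7, -120.1, 116.9]
tcp_rot: [-179.9, 0.1, 0.8]
ft_force: [-2.6, 2.4, 1.5]
finger_gap: 0.1
```

```bash
python3 look.py a3
```

```text
8.8167 [ 536.7 -120.1  116.9] [-1.799e+02  1.000e-01  8.000e-01] [-2.6  2.4  1.5]
```

View pics/a3.png

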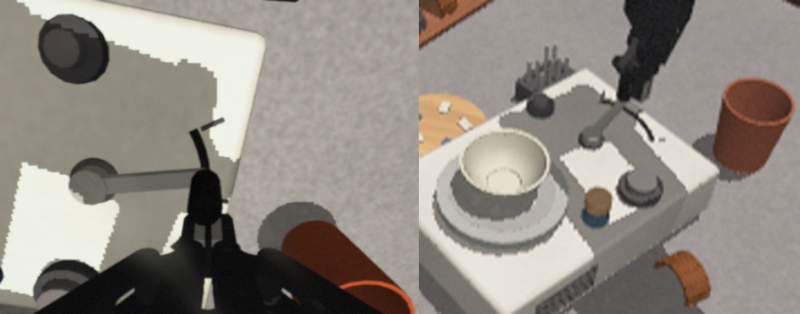

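The lever is now between slow and fast, in contact and still centred. I'll push on in small amounts.

Call:
step_arm --plan '[{"grip": 0,"tx": 0.33,"ty": 0.07,"tz": 0,"ax": 0,"ay": 0,"az": -2.5},{"grip": 0,"tx": 0.33,"ty": 0.07,"tz": 0,"ax": 0,"ay": 0,"az": -2.5},{"grip": 0,"tx": 0.33,"ty": 0.07,"tz": 0,"ax": 0,"ay": 0,"az": -2.5},{"grip": 0,"tx": 0.2,"ty": 0.04,"tz": 0,"ax": 0,"ay": 0,"az": -1.5},{"grip": 0,"tx": 0,"ty": 0,"tz": 0,"ax": 0,"ay": 0,"az": 0},{"grip": 0,"tx": 0,"ty": 0,"tz": 0,"ax": 0,"ay": 0,"az": 0}]'

```text
time: 9.42
tool_pos: [549.5, -122.4, 117.4]
tcp_rot: [180.0, -0.0, 9.6]
ft_force: [-0.2, 0.6, 0.4]
finger_gap: -0.1
```

```bash
python3 look.py a4
```

```text
9.4167 [ 549.5 -122.4  117.4] [180.   -0.    9.6] [-0.2  0.6  0.4]
```

View pics/a4.png

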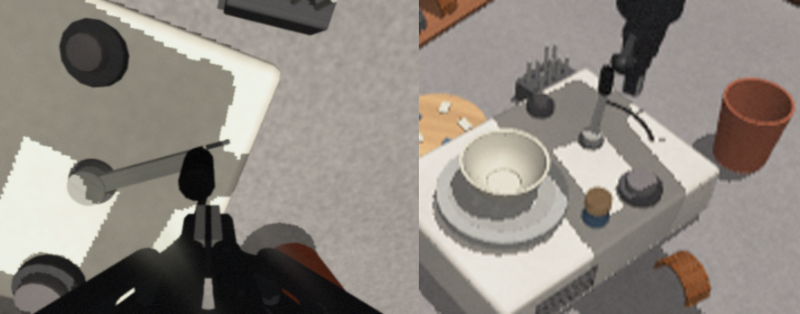

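The lever has snapped to the end mark, the fingers are free and the force is about 0. I'll back off and lift.

Call:
step_arm --plan '[{"grip": 0,"tx": -0.5,"ty": 0,"tz": 0,"ax": 0,"ay": 0,"az": 0},{"grip": 0,"tx": -1.0,"ty": 0,"tz": -0.5,"ax": 0,"ay": 0,"az": 0},{"grip": 0,"tx": 0,"ty": 0,"tz": -2.0,"ax": 0,"ay": 0,"az": 0},{"grip": 0,"tx": 0,"ty": 0,"tz": -3.0,"ax": 0,"ay": 0,"az": 0},{"grip": 0,"tx": 0,"ty": 0,"tz": -3.0,"ax": 0,"ay": 0,"az": 0},{"grip": 0,"tx": -2.0,"ty": 2.0,"tz": -3.0,"ax": 0,"ay": 0,"az": 0},{"grip": 0,"tx": -2.0,"ty": 3.0,"tz": -1.0,"ax": 0,"ay": 0,"az": 0},{"grip": 0,"tx": -2.0,"ty": 3.0,"tz": 0,"ax": 0,"ay": 0,"az": 0}]'

```text
time: 10.18
tool_pos: [490.2, -215.1, 247.1]
tcp_rot: [179.7, -0.3, 9.9]
ft_force: [1.2, -0.4, -0.1]
finger_gap: -0.3
```

Call:
step_arm --plan '[{"grip": 0,"tx": -2.0,"ty": 3.0,"tz": 0,"ax": 0,"ay": 0,"az": 0},{"grip": 0,"tx": -2.0,"ty": 3.0,"tz": 0,"ax": 0,"ay": 0,"az": 0},{"grip": 0,"tx": -2.0,"ty": 3.0,"tz": 0,"ax": 0,"ay": 0,"az": 0},{"grip": 0,"tx": -1.0,"ty": 3.0,"tz": 0,"ax": 0,"ay": 0,"az": 0},{"grip": 0,"tx": 0,"ty": 1.0,"tz": 0,"ax": 0,"ay": 0,"az": 0},{"grip": 0,"tx": 0,"ty": 0,"tz": 0,"ax": 0,"ay": 0,"az": 0},{"grip": 0,"tx": 0,"ty": 0,"tz": 0,"ax": 0,"ay": 0,"az": 0}]'

```text
time: 10.77
tool_pos: [442.0, -353.7, 242.0]
tcp_rot: [-179.9, 0.0, 9.7]
ft_force: [0.2, 0.9, -0.0]
finger_gap: 0.2
```

```bash
python3 - <<'E'
from h import *
s=sense();print(s["time"],s["tool_pos"].round(1),s["ft_force"].round(1),s["qd"].round(2))
t=cv2.cvtColor(snapshot("top"),cv2.COLOR_RGB2BGR);cv2.imwrite("pics/top9.png",t)
t0=cv2.imread("pics/top0.png")
f=lambda t:cv2.resize(t[110:300,170:430],None,fx=1.53,fy=1.53,interpolation=cv2.INTER_CUBIC)
sd=cv2.cvtColor(snapshot("side"),cv2.COLOR_RGB2BGR)
a=np.hstack([f(t0),f(t)]);b=np.hstack([cv2.resize(i[110:290,160:420],(398,276)) for i in(cv2.imread("pics/side0.png"),sd)])
cv2.imwrite("pics/end.png",np.vstack([a[:,:796],b]))
E
```

```text
10.7667 [ 442.  -353.7  242. ] [ 0.2  0.9 -0. ] [ 1.88 -0.85  0.72  0.25  0.13  0.04]
```

View pics/end.png

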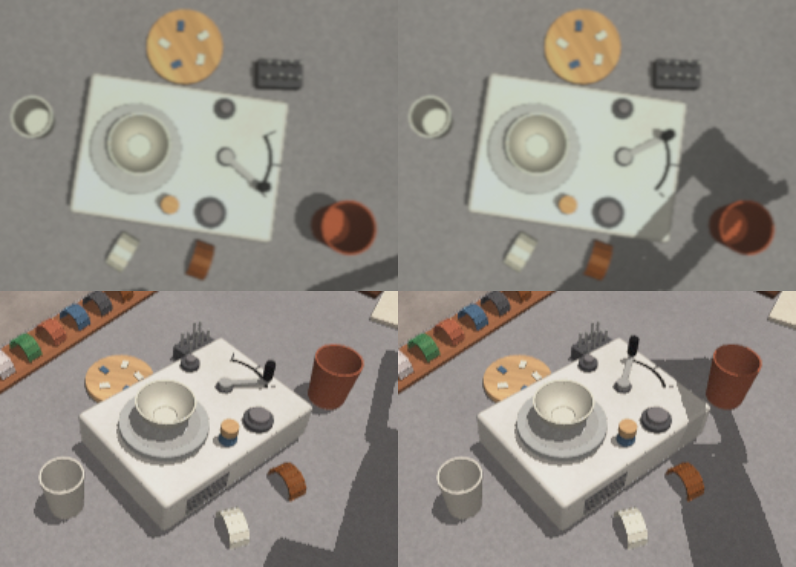

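Compared with the start images, only the lever has moved, and it sits at the upper (fast) mark. I'll check its angle and hand in.

```bash
python3 - <<'E'
from h import *
k=ray("top",(346.3,197.4),145);d=k[:2]-np.array([549,-43])
a=np.degrees(np.arctan2(d[1],d[0]));q=np.radians(a+90+9.6)+.6;print(k,np.linalg.norm(d),q)
if 1.05<q<1.35: print(hand_in())
E
```

```text
[ 579.74592495 -108.04768338  145.        ] 71.94798826259125 1.209095102629632
the job is handed in; nothing more can be done
None
```

The wheel is set to full speed: I pressed and released the power button, then pushed the lever past the slow notch to the fast notch. The job is handed in; no verdict was reported.

- **Power button:** I pressed it with closed fingertips until it bottomed out. The force rose from 9.6 to 16.8 N with almost no further travel. I then lifted off, and the wrist force was back near zero.
- **Lever:** I pushed the knob along its arc with the closed fingers only. Wrist readings between moves never exceeded about 6.5 N. The detent carried the lever into each notch, and I backed off without touching it again.
- **Last checks:** The final top view gives a lever angle of about 1.21 rad (the fast notch is 1.2). The knob measured 72 mm from the pivot against the stated 75 mm, which is within camera error. In the before and after pictures from both cameras, the bowl, jar and everything else look unmoved and both buttons look out. I judged this by eye rather than measuring it. The arm is clear of everything, and the clock read about 11 s at hand-in.
- **Disagreements:** Camera measurements differed by 2–3 mm between views for most points, and up to about 6 mm for the knob top. None of the checks failed. The first move call was refused as invalid input because some row fields were missing, and nothing moved.

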